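# Weigh out a batch of rubber stoppers on the pan balance

### The job

Weigh out a batch of stoppers on the balance: stand the largest of the three weights gently on the flat pan, then pour stoppers from the scoop into the bowl pan until it drops onto its stop and stays there. Spill none, set the scoop back down on the bench right way up (any stoppers left over may stay in it), and leave the other weights, the tube rack and the bottle where they are.

Things in the scene. Friction and masses are not known exactly. Their poses are not given: they have to be found in the camera images.
- balance: two-pan table balance, grey body 110 x 330 x 62 mm on small feet, fixed to the bench, yaw varies. Origin: on the bench under its middle; y axis along its length. The deep bowl pan stands at +100 mm along y, the flat plate pan at -100 mm along y, both on stems and coupled: when one goes down the other goes up by the same amount. A weak spring (16 N/m in all) levels the empty pans. A rubber collar under each pan is its bottom stop.
- bowl_in (a point): centre of the inner floor of the bowl pan (steel, 134 mm wide inside at the floor, 170 mm over the rim, rim 39 mm above this point). About 88 mm above the bench when the balance is level; the pan moves straight up and down and stays horizontal
- plate_in (a point): centre of the upper face of the flat plate pan (steel disc 144 mm over all, flat to 66 mm radius, with a 4 mm raised rim). About 88 mm above the bench when the balance is level
- bowl (a joint): height of the bowl pan in m: 0 level, +0.010 down on its rubber stop, -0.010 fully up
- plate (a joint): height of the plate pan in m: 0 level, +0.010 down on its rubber stop, -0.010 fully up (always minus the bowl's value)
- scoop: open aluminium scoop, 150 x 104 mm over all, standing on the bench on the left or the right, 200 g. Origin: centre of its underside; x axis towards the open front edge, z up. Floor and walls 3 mm thick, side walls 43 mm high (27 mm in the front 40 mm), open at the front (+x). It holds eight stoppers, about 136 g; tipped front-down they begin to slide out over the front edge at about 30 to 40 degrees
- scoop_grip (a point): centre of the scoop's upright black grip over its back wall: a flat block 16 mm thick (along the scoop's x), 64 mm wide (y), its top 91 mm and its lower edge 43 mm above the scoop's underside. This point is 68 mm above the underside, 73.5 mm behind the scoop's origin. Axes as the scoop's. Best taken from above with one finger before and one behind it
- scoop_lip (a point): middle of the scoop's open front edge, on the floor of the scoop (75 mm ahead of its origin, 3 mm up)
- weight_big_center (a point): centre (half-way up, 20.5 mm above its foot) of the largest of three upright steel knob weights: 100 g, 22 mm diameter body 27 mm high, then a waist and a knob 17 mm in diameter, 41 mm high in all. The three stand 65 mm apart in a row on the weight tray, in any order
- weight_mid_center (a point): centre (17 mm above its foot) of the middle weight: 50 g, 17.6 mm diameter, 34 mm high; stays on the tray
- weight_small_center (a point): centre (14.5 mm above its foot) of the smallest weight: 20 g, 13 mm diameter, 29 mm high; stays on the tray
- weight_tray: low grey tray, 200 x 64 mm, fixed to the bench, floor 4 mm and rim 7 mm high. Origin: centre of its underside; the weights stand in a row along its x axis
- tube_rack: black rack of capped sample tubes, 74 x 134 mm, 96 mm high, loose, beyond the balance on one side. Origin: centre of its underside
- pump_bottle: white pump bottle, 66 mm diameter, 157 mm high with its nozzle, loose, beyond the balance on the other side. Origin: centre of its underside
- stopper0_center (a point): centre of a grey rubber stopper, a slightly tapered plug 28 mm (wide end) to 24 mm in diameter and 26 mm long, 16 to 19 g; eight of them, all alike, start standing in the scoop
- stopper1_center (a point): centre of another such stopper
- stopper2_center (a point): centre of another such stopper
- stopper3_center (a point): centre of another such stopper
- stopper4_center (a point): centre of another such stopper
- stopper5_center (a point): centre of another such stopper
- stopper6_center (a point): centre of another such stopper
- stopper7_center (a point): centre of another such stopper

How it is judged:
By the outcome, as a careful person would: the job done as asked, in the order asked, and still so for the second after the job is handed in, with the robot touching nothing.
It also fails if it takes over 72 s, if anything falls off the work surface, if the arm or the gripper's body presses on something with over 40 N, if the wrist force passes 120 N, or if a joint passes its speed limit or range.

### The arm

A 6-joint arm with a two-finger parallel gripper is mounted at the origin on the work surface. World frame = base frame: x ahead of the robot, y to its left, z up, the work surface at z = 0. Lengths are in m, angles in rad, forces in N, time in s.
With the tool pointing down it reaches from about 0.375 to 0.9 m from the base axis. Payload 3.1 kg.
Tool frame: the origin (TCP) lies on the centre line of the jaws, within the pads' length; the fingertips stand 25 mm ahead of it and the grasp point (between the pads) lies 6 mm ahead of it (robot.nose_length is the y of the fingertips in the tool frame, in m); y points along the fingers, z is the direction in which the jaws open and shut, and the axes are right-handed (so a half turn about y gives the same grasp; the last joint's range is limited). The gripper opens to 87 mm and grips with 3 to 60 N. Pads are 19 mm wide; open, the fingers measure 117 mm over their backs; the gripper's body (75 mm by 190 mm) begins 51 mm behind the grasp point.
Start: joints at [1.121, 0.527, 1.433, -0, 1.181, -0.178], TCP at [0.167, 0.602, 0.248] pointing down, gripper open.
Joint ranges: [-3.08, 3.08], [-0.75, 2.2], [0.22, 2.44], [-1.43, 4.57], [0, 2.65], [-2.85, 2.85]. Speed limits (rad/s): [2.79, 2.79, 3.14, 3.14, 3.14, 3.14].

### API

Orientations are given as a unit quaternion [x, y, z, w].
In Python, from rig import robot, eyes, ticket gives the robot as it stands.
- The arm moves only by the tool play_rows, never from a script. Its argument "series" is a list of rows, each a list of 7 numbers: the opening, from 0 (shut) to 1 (fully open), then the shift along the tool's x, y, z scaled (see below), then the turn, a rotation vector about the tool's x, y, z scaled (see below). In form: [[claw, dx, dy, dz, ax, ay, az], ...]. A call has 1 to 12 rows; each row shifts and turns the commanded pose from where the row before left it, along the tool's axes as they then stand; what a row does not reach is not made up. The controller multiplies each number of a shift by 100 mm and each number of a turn by 180 degrees. A row lasts 1/12 s, in which the tool goes at most 41.7 mm and 7.16 degrees, less where a joint would pass 70% of its speed; a pose out of reach is approached as far as the arm can. A call with a number of a shift or a turn outside -1 to 1 is refused whole. A call with a gripper value outside its range is refused whole. The fingers move at their own pace and stop on an object; "grip_force" is the grip in N (left out, the last holds). Time passes only in rows, so rows that do not move let the fingers close. It gives the time, the measured TCP pose, the force and the opening at its end, in the units of the state.
- robot.get_obs(): the state, without advancing time (a new reading comes with each control period).
- eyes.camera(name): name is "scene" or "top" or "wrist"; returns the picture (480x640x3 uint8, red, green, blue); there is no depth.
- eyes.camera_params(name): a dict with "K" (3x3 intrinsics, pixels), "rvec" (rotation vector, rad) and "tvec" (3), from world to camera coordinates, as OpenCV has them. Camera axes: x right, y down, z forward; pixel columns grow to the right and rows downward; lengths in m; the calibration is good to about 2 mm. A picture is of the moment at which its call begins: read the wrist's pose just before it. camera_params takes no time and is no camera call; for the wrist camera it gives the pose at the moment of the call.
- ticket.hand_in(): hands the job in, once; it reports no verdict.
The state is a dict: "time": time; "q": joint angles; "joint_velocities": joint speeds; "joint_torque": joint torques, N m; "position": TCP position; "tool_rot": TCP orientation; "ft_force": force on the tool from outside, world axes, zero at the start; "moment": the same for the moment, N m; "grip_width": finger opening in m.
Only numpy, scipy, OpenCV 4.12 (cv2) and the standard library are available. Lean on these libraries where they do the work, as an engineer would, in place of code of your own. Each camera call takes 0.05 s, during which the arm holds its last target.

## Working session

There is one attempt and no reset: what is moved stays moved. The work goes in short steps, Python scripts to look and compute and a tool call to move; the robot and the scene stay as the last step left them, time stands still between calls to the robot, and variables do not carry over. Pictures are saved under pics/ and viewed, and the job is handed in when it is done.

Besides the shell and the picture viewer there is one more tool, called after ">>>" as name([rows], argument=value, ...), one row to a line, values as JSON. play_rows: Moves the arm, as the interface text tells. Its arguments: {"type":"object","properties":{"series":{"type":"array","items":{"type":"array","items":{"type":"number"}}},"grip_force":{"type":"number"}},"required":["series"]}

```bash
ls; mkdir -p pics
python3 - <<'E'
from rig import robot, eyes, ticket
import cv2
o=robot.get_obs(); print(o, robot.nose_length)
for n in ["scene","top","wrist"]:
    p=eyes.camera_params(n); print(n,p)
    cv2.imwrite(f"pics/{n}0.png",eyes.camera(n)[:,:,::-1])
E
```

```text
pics
{'time': 0.0, 'q': array([ 1.12150377e+00,  5.28456922e-01,  1.43394710e+00,  1.60882817e-06,
        1.18135729e+00, -1.78478797e-01]), 'joint_velocities': array([-9.55846136e-04,  4.09288865e-04,  1.18784984e-03,  1.11992883e-03,
        4.45903794e-04, -2.05898302e-06]), 'joint_torque': array([-4.35072971e-04, -4.40044677e+01, -1.76595676e+01,  6.33560889e-02,
        5.82658290e-02, -1.31522334e-04]), 'position': array([0.16684989, 0.60159828, 0.246563  ]), 'tool_rot': array([ 0.70136294, -0.0956922 ,  0.09521773, -0.69990472]), 'ft_force': array([ 0.44158755,  0.43642636, -0.04452301]), 'moment': array([-0.01239795,  0.05074784, -0.01839915]), 'grip_width': 0.08735525874735091} 0.025
scene {'K': array([[542.15587037,   0.        , 320.49629187],
       [  0.        , 542.15587037, 232.77933305],
       [  0.        ,   0.        ,   1.        ]]), 'rvec': array([ 2.3164625 ,  0.7431453 , -0.27216617]), 'tvec': array([-0.44943497, -0.16911626,  1.3572114 ])}
top {'K': array([[457.60034339,   0.        , 313.33953988],
       [  0.        , 457.60034339, 244.3667671 ],
       [  0.        ,   0.        ,   1.        ]]), 'rvec': array([ 2.15709531, -2.1038946 ,  0.16031404]), 'tvec': array([0.013535  , 0.57314   , 1.11350588])}
wrist {'K': array([[335.42821484,   0.        , 323.20474174],
       [  0.        , 335.42821484, 239.1369802 ],
       [  0.        ,   0.        ,   1.        ]]), 'rvec': array([-2.33424647, -1.77571554, -0.22035422]), 'tvec': array([-0.62639694, -0.03062858,  0.39091286])}
```

View pics/scene0.png

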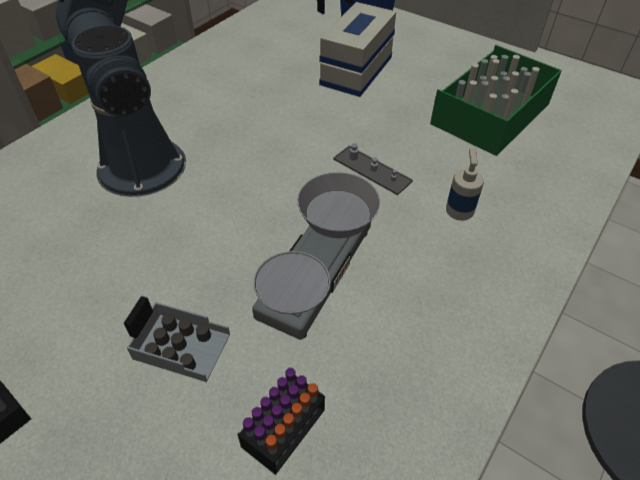

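View pics/top0.png

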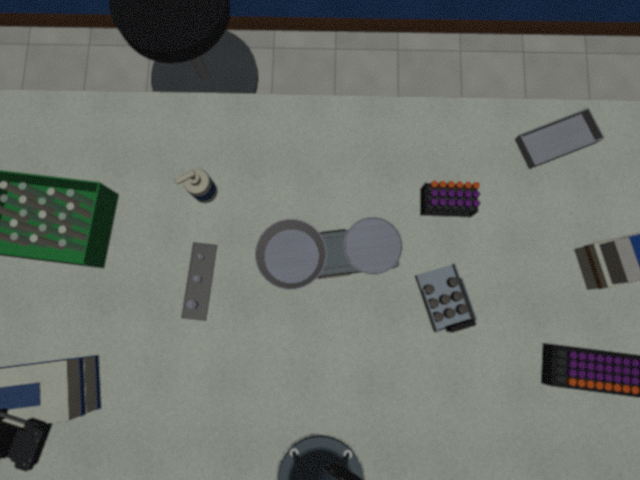

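View pics/wrist0.png

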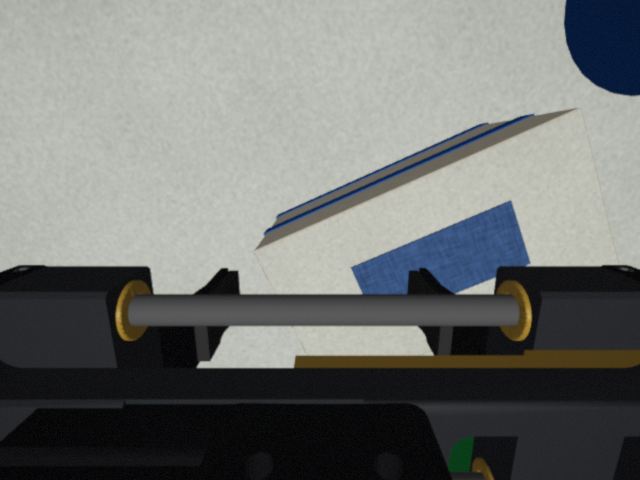

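```bash
cat > h.py <<'E'
import numpy as np, cv2
from scipy.spatial.transform import Rotation as R
from rig import robot, eyes, ticket
def cam(p):
    if isinstance(p,str): p=eyes.camera_params(p)
    Rm=cv2.Rodrigues(p['rvec'])[0]; return p['K'],Rm,np.asarray(p['tvec']).ravel()
def ray(p,uv):
    K,Rm,t=cam(p); d=np.linalg.solve(K,[uv[0],uv[1],1.]); return -Rm.T@t, Rm.T@d
def onz(p,uv,z):
    c,d=ray(p,uv); return c+d*(z-c[2])/d[2]
def tri(p1,uv1,p2,uv2):
    c1,d1=ray(p1,uv1);c2,d2=ray(p2,uv2)
    A=np.stack([d1,-d2],1); s=np.linalg.lstsq(A,c2-c1,rcond=None)[0]
    a=c1+d1*s[0];b=c2+d2*s[1]; return (a+b)/2,np.linalg.norm(a-b)
def proj(p,X):
    K,Rm,t=cam(p); x=K@(Rm@np.asarray(X,float)+t); return x[:2]/x[2]
def snap(n,f,crop=None,s=1):
    im=eyes.camera(n)[:,:,::-1].copy(); cv2.imwrite(f'pics/{f}_raw.png',im)
    save(im,f,crop,s); return im
def save(im,f,crop=None,s=1):
    if crop: im=im[crop[1]:crop[3],crop[0]:crop[2]]
    if s!=1: im=cv2.resize(im,None,fx=s,fy=s,interpolation=cv2.INTER_CUBIC)
    cv2.imwrite(f'pics/{f}.png',im)
E
python3 - <<'E'
from h import *
t=cv2.imread('pics/top0.png');s=cv2.imread('pics/scene0.png')
save(t,'t_scoop',(400,245,500,345),6); save(s,'s_scoop',(115,285,245,385),6)
save(t,'t_bal',(240,200,420,300),4); save(t,'t_tray',(160,230,240,330),6); save(s,'s_tray',(320,130,420,200),8)
E
```

```text
(no output)
```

View pics/t_scoop.png

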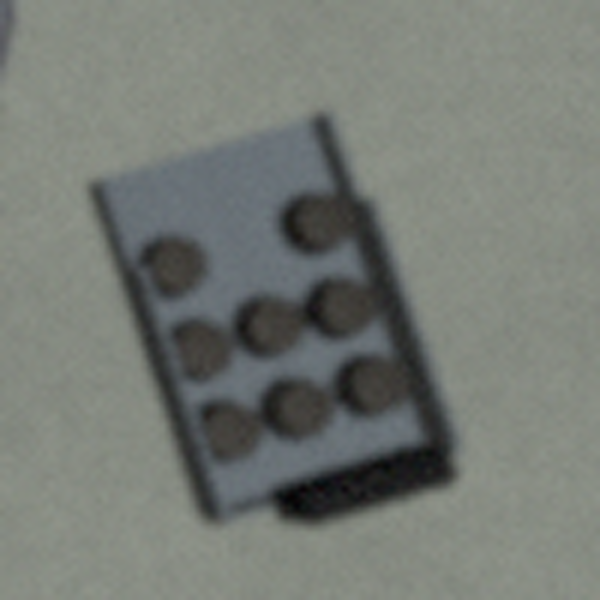

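View pics/s_scoop.png

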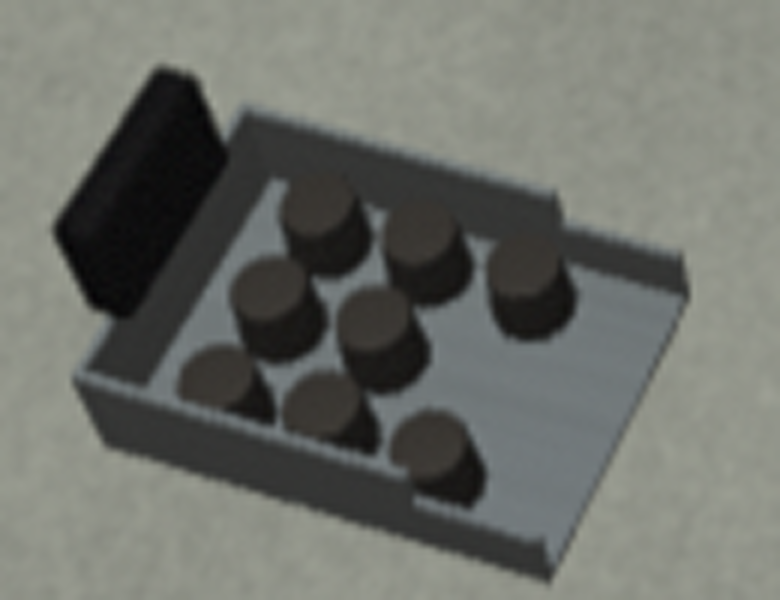

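View pics/t_tray.png

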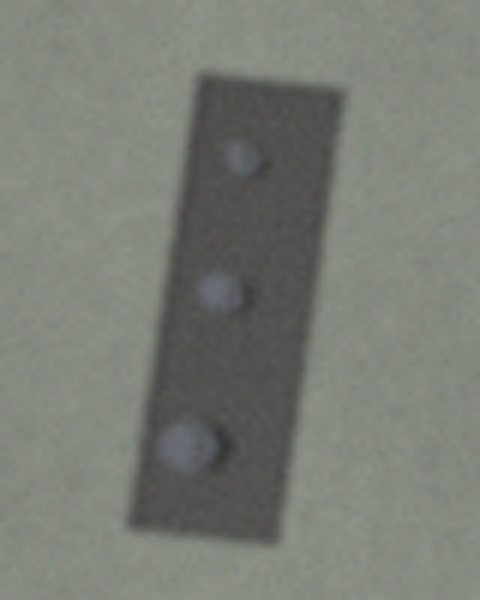

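View pics/t_bal.png

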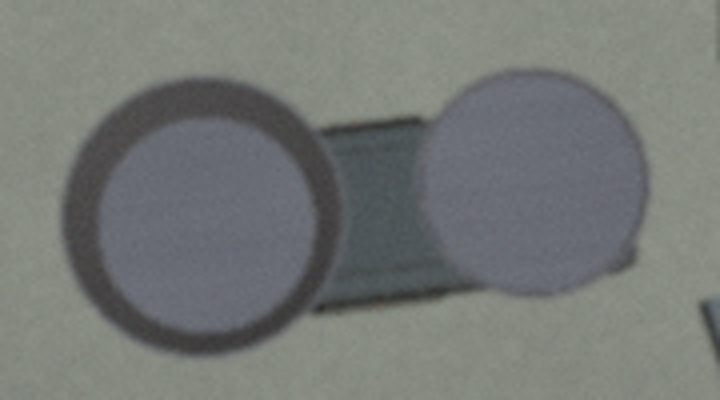

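View pics/s_tray.png

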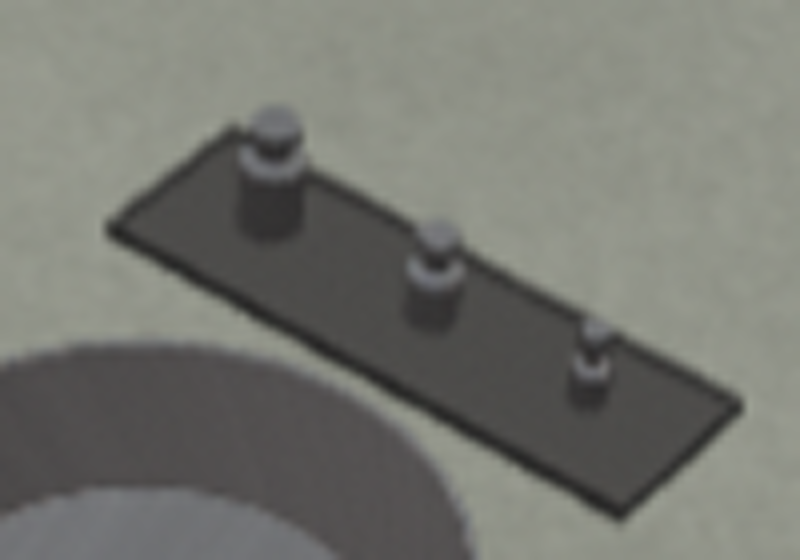

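Run:
```python
from h import *
np.set_printoptions(precision=4,suppress=True)
T=lambda x,y,s,ox,oy:(x/s+ox-0.5+0.5/s,y/s+oy-0.5+.5/s)
t=lambda x,y:T(x,y,6,160,230)
print('big',onz('top',t(190,446),.042),tri('top',t(190,446),'scene',T(276,118,8,320,130)))
print('mid',onz('top',t(220,293),.037)); print('small',onz('top',t(241,159),.032))
b=lambda x,y:T(x,y,4,240,200)
print('plate',onz('top',b(534,182),.092)); print('bowl rim',onz('top',b(203,216),.127),'floor',onz('top',b(207,225),.088))
print('rim dia',np.linalg.norm(onz('top',b(63,216),.127)-onz('top',b(343,216),.127)))
c=lambda x,y:T(x,y,6,400,245); d=lambda x,y:T(x,y,6,115,285)
FL=onz('top',c(97,183),.027);FR=onz('top',c(322,115),.027);BL=onz('top',c(212,518),.043);BR=onz('top',c(449,447),.043)
print('scoop',FL,FR,BL,BR)
f=onz('scene',d(550,580),0.0);f2=onz('scene',d(688,296),0.003);bl=onz('scene',d(105,443),0.)
print('scene FL?,FR,BL',f,f2,bl)
g=[onz('scene',d(*q),.091) for q in [(163,68),(198,80),(57,228),(85,240)]]
print('grip',g)
print('grip top view', [onz('top',c(*q),.091) for q in [(285,515),(310,520),(455,478),(450,455)]])
for n,uv in [('rack',(450,212)),('bottle',(205,195))]: print(n,onz('top',uv,.0))
```

```text
big [0.4152 0.3292 0.042 ] (array([0.4166, 0.3288, 0.0486]), np.float64(0.004174859398913032))
mid [0.4797 0.3223 0.037 ]
small [0.5376 0.3186 0.032 ]
plate [ 0.5669 -0.1182  0.092 ]
bowl rim [0.5361 0.0801 0.127 ] floor [0.5362 0.08   0.088 ]
rim dia 0.16472970758220884
scoop [ 0.503  -0.2346  0.027 ] [ 0.5343 -0.3304  0.027 ] [ 0.3647 -0.2768  0.043 ] [ 0.396  -0.3745  0.043 ]
scene FL?,FR,BL [ 0.5359 -0.332   0.    ] [ 0.5056 -0.236   0.003 ] [ 0.3933 -0.3784  0.    ]
grip [array([ 0.3676, -0.3029,  0.091 ]), array([ 0.3795, -0.2998,  0.091 ]), array([ 0.3854, -0.3597,  0.091 ]), array([ 0.3951, -0.3577,  0.091 ])]
grip top view [array([ 0.3674, -0.2934,  0.091 ]), array([ 0.3658, -0.3031,  0.091 ]), array([ 0.3835, -0.3604,  0.091 ]), array([ 0.3924, -0.3587,  0.091 ])]
rack [ 0.6764 -0.3329  0.    ]
bottle [0.708  0.3239 0.    ]
```

Run:
```python
from h import *
np.set_printoptions(precision=4,suppress=True)
o=robot.get_obs(); print(R.from_quat(o['tool_rot']).as_matrix()); print(cam('wrist')[1].T, -cam('wrist')[1].T@cam('wrist')[2])
for y in (0,8,17.8): print(y)
```

```text
[[ 0.9636 -0.0007  0.2675]
 [-0.2675 -0.0015  0.9636]
 [-0.0003 -1.     -0.0016]]
[[ 0.2672  0.9338  0.238 ]
 [ 0.9636 -0.2583 -0.0682]
 [-0.0022  0.2476 -0.9689]] [0.103  0.6225 0.3849]
0
8
17.8
```

>>> play_rows([
  [0.6, 0.15, 0, -0.1, 0, 0, 0],
  [0.6, 0.3, 0, -0.19, 0, 0, 0],
  [0.6, 0.3, 0, -0.19, 0, 0, 0],
  [0.6, 0.3, 0, -0.19, 0, 0, 0],
  [0.6, 0.35, 0, -0.21, 0, 0, 0],
  [0.6, 0.35, 0, -0.21, 0, 0, 0],
  [0.6, 0.35, 0.2, -0.21, 0, 0, 0],
  [0.6, 0.35, 0.25, -0.21, 0, 0, 0],
  [0.6, 0.35, 0.25, -0.21, 0, 0, 0],
  [0.6, 0.325, 0.2, -0.24, 0, 0, 0],
  [0.6, 0, 0.1, 0, 0, 0, 0],
  [0.6, 0, 0, 0, 0, 0, 0],
], grip_force=20)

```text
time: 1.15
position: [0.4042, 0.34, 0.1548]
tool_rot: [0.702, -0.099, 0.095, -0.699]
ft_force: [0.9, 0.2, -0.3]
grip_width: 0.0521
```

Run:
```python
from h import *
np.set_printoptions(precision=4,suppress=True)
o=robot.get_obs(); print(o['position'],o['joint_velocities'],R.from_quat(o['tool_rot']).as_matrix())
p=eyes.camera_params('wrist');import pickle;pickle.dump(p,open('w1.pkl','wb'))
snap('wrist','w1'); print(proj(p,[.4155,.3291,.045])); o=robot.get_obs(); print(o['position'],o['joint_velocities'])
```

```text
[0.4042 0.34   0.1548] [ 0.0583 -0.0425 -0.0193  0.0148  0.0397  0.0074] [[ 0.9623 -0.0049  0.2719]
 [-0.2719 -0.0025  0.9623]
 [-0.0041 -1.     -0.0037]]
[310.9494 261.6625]
[0.4039 0.3413 0.156 ] [ 0.0434 -0.0337 -0.021   0.0032  0.0081 -0.0004]
```

View pics/w1.png

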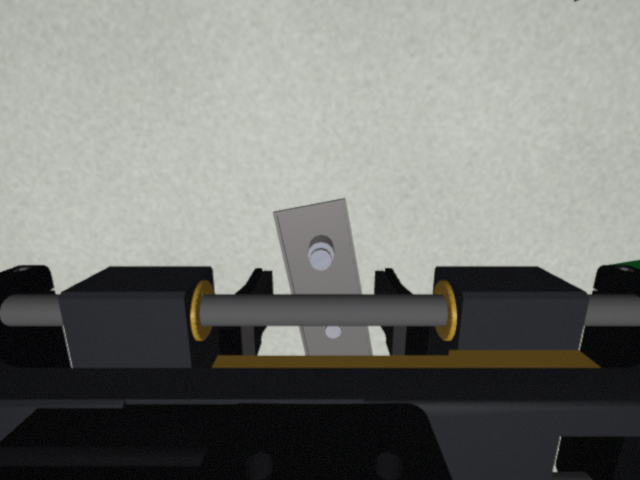

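Run:
```python
from h import *
import pickle
np.set_printoptions(precision=4,suppress=True)
p=pickle.load(open('w1.pkl','rb')); print(onz(p,(320,258),.045))
print(onz(p,(320.5,244),.006))
im=cv2.imread('pics/w1_raw.png'); save(im,'w1c',(260,190,380,350),4)
```

```text
[0.4145 0.3367 0.045 ]
[0.4137 0.3368 0.006 ]
```

View pics/w1c.png

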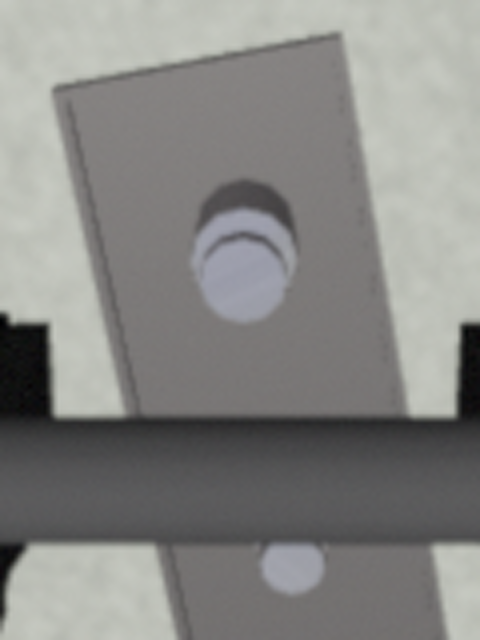

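Run:
```python
from h import *
np.set_printoptions(precision=4,suppress=True)
o=robot.get_obs(); print(o['position'],o['joint_velocities'])
p=eyes.camera_params('wrist')
snap('wrist','w2',(260,190,380,350),4); print(proj(p,[.4155,.3291,.045]),onz(p,(320.5,260),.045)); o=robot.get_obs(); print(o['position'],o['joint_velocities'])
print(cam('wrist')[1]@R.from_quat(o['tool_rot']).as_matrix(), cam('wrist')[1]@o['position']+cam('wrist')[2])
```

```text
[0.4039 0.3413 0.156 ] [ 0.0434 -0.0337 -0.021   0.0032  0.0081 -0.0004]
[309.1809 261.8825] [0.4164 0.338  0.045 ]
[0.4039 0.3424 0.157 ] [ 0.0287 -0.024  -0.0148 -0.0011 -0.0014 -0.0008]
[[-0.0004  0.0006  1.    ]
 [ 0.9688 -0.2479  0.0005]
 [ 0.2479  0.9688 -0.0005]] [-0.0026  0.0309  0.1504]
```

View pics/w2.png

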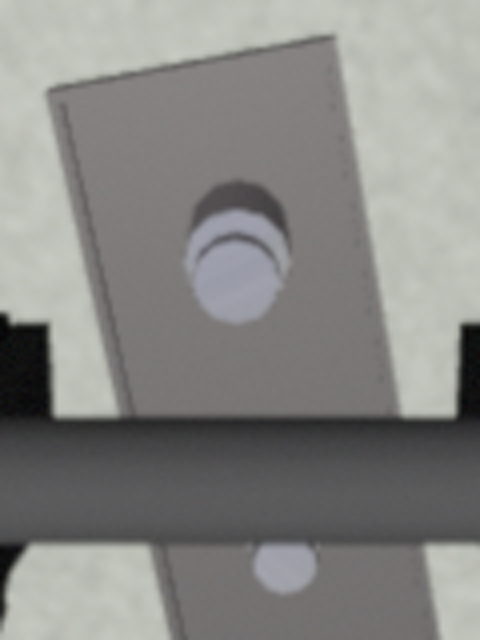

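>>> play_rows([
  [0.6, 0.07, 0.2, -0.03, 0, 0, 0],
  [0.6, 0.07, 0.2, -0.02, 0, 0, 0],
  [0.6, 0, 0.2, 0, 0, 0, 0],
  [0.6, 0, 0.1, 0, 0, 0, 0],
  [0.6, 0, 0, 0, 0, 0, 0],
  [0.6, 0, 0, 0, 0, 0, 0],
  [0.6, 0, 0, 0, 0, 0, 0],
])

```text
time: 1.83
position: [0.4166, 0.3348, 0.0883]
tool_rot: [-0.7, 0.094, -0.096, 0.701]
ft_force: [0.8, 0.1, 0.0]
grip_width: 0.0522
```

Run:
```python
from h import *
np.set_printoptions(precision=4,suppress=True)
o=robot.get_obs(); print(o['position'],o['joint_velocities'])
p=eyes.camera_params('wrist')
im=snap('wrist','w3',(220,180,440,360),3.5); print(proj(p,[.4155,.3291,.045]),proj(p,o['position']))
```

```text
[0.4166 0.3348 0.0883] [-0.0066 -0.0087 -0.0019  0.0001 -0.0031 -0.0017]
[308.4849 274.8376] [317.3371 308.0434]
```

View pics/w3.png

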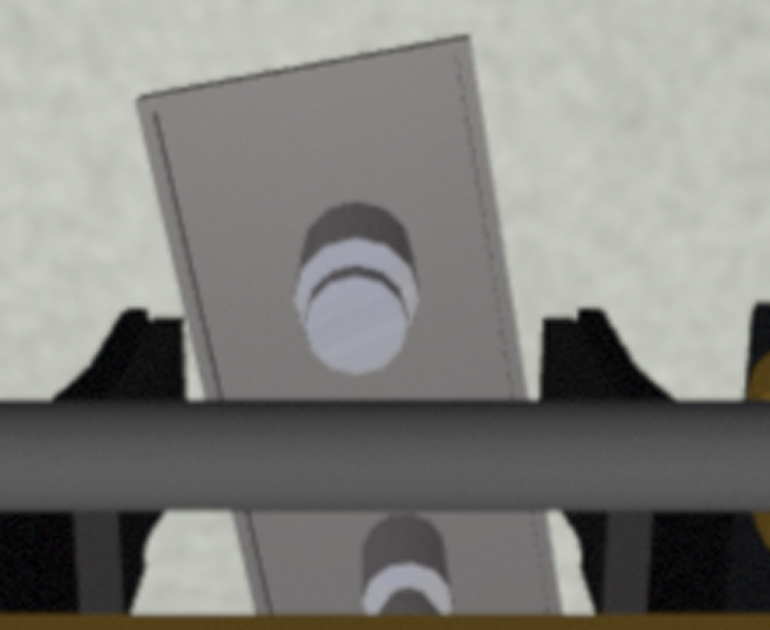

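>>> play_rows([
  [0.6, 0, 0.15, -0.01, 0, 0, 0],
  [0.6, 0, 0.2, 0, 0, 0, 0],
  [0.6, 0, 0.13, 0, 0, 0, 0],
  [0.6, 0, 0.04, 0, 0, 0, 0],
  [0.6, 0, 0, 0, 0, 0, 0],
  [0.35, 0, 0, 0, 0, 0, 0],
  [0.0, 0, 0, 0, 0, 0, 0],
  [0.0, 0, 0, 0, 0, 0, 0],
  [0.0, 0, 0, 0, 0, 0, 0],
  [0.0, 0, 0, 0, 0, 0, 0],
  [0.0, 0, 0, 0, 0, 0, 0],
], grip_force=20)

```text
time: 2.8
position: [0.4165, 0.333, 0.0356]
tool_rot: [-0.7, 0.095, -0.096, 0.701]
ft_force: [0.4, 0.3, 3.7]
grip_width: 0.0211
```

>>> play_rows([
  [0, 0, -0.05, 0, 0, 0, 0],
  [0, 0, -0.15, 0, 0, 0, 0],
  [0, 0, -0.25, 0, 0, 0, 0],
  [0, 0, -0.25, 0, 0, 0.02, 0],
  [0, 0, -0.25, 0, 0, 0.039, 0],
  [0, 0, -0.25, 0, 0, 0.039, 0],
  [0, 0, -0.25, 0, 0, 0.039, 0],
  [0, 0, -0.25, 0, 0, 0.039, 0],
  [0, 0, -0.15, 0, 0, 0.039, 0],
  [0, 0, 0, 0, 0, 0.039, 0],
  [0, 0, 0, 0, 0, 0.039, 0],
  [0, 0, 0, 0, 0, 0.02, 0],
])

```text
time: 3.8
position: [0.4159, 0.3326, 0.2209]
tool_rot: [-0.571, 0.416, -0.416, 0.572]
ft_force: [-0.5, 0.6, -1.9]
grip_width: 0.0212
```

```bash
cat >> h.py <<'E'
def st():
    o=robot.get_obs(); M=R.from_quat(o['tool_rot']).as_matrix()
    print('t',o['time'],'p',o['position'].round(4),'w',round(o['grip_width'],4),'F',o['ft_force'].round(2),'az_z',np.degrees(np.arctan2(M[1,2],M[0,2])).round(2),'q',o['q'].round(3)); print(M.round(4)); return o['position'],M
def togo(X):
    p,M=st(); print('tool shift units',(M.T@(np.asarray(X)-p)*10).round(3))
E
python3 - <<'E'
from h import *
togo([.5669,-.1182,.19])
E
```

```text
t 3.8 p [0.4159 0.3326 0.2209] w 0.0212 F [-0.54  0.61 -1.93] az_z 17.85 q [ 0.465  0.439  1.693 -0.     1.009  0.153]
[[ 3.065e-01  5.000e-04  9.519e-01]
 [-9.519e-01  2.000e-04  3.065e-01]
 [-0.000e+00 -1.000e+00  5.000e-04]]
tool shift units [4.754 0.309 0.056]
```

>>> play_rows([
  [0, 0.2, 0, 0, 0, 0, 0],
  [0, 0.4, 0, 0, 0, 0, 0],
  [0, 0.4, 0, 0, 0, 0, 0],
  [0, 0.4, 0, 0, 0, 0, 0],
  [0, 0.4, 0, 0, 0, 0, 0],
  [0, 0.4, 0, 0.02, 0, 0, 0],
  [0, 0.4, 0, 0.02, 0, 0, 0],
  [0, 0.4, 0, 0.02, 0, 0, 0],
  [0, 0.4, 0, 0, 0, 0, 0],
  [0, 0.4, 0, 0, 0, 0, 0],
  [0, 0.4, 0, 0, 0, 0, 0],
  [0, 0.4, 0, 0, 0, 0, 0],
])

```text
time: 4.8
position: [0.5649, -0.1043, 0.2203]
tool_rot: [0.573, -0.415, 0.415, -0.572]
ft_force: [1.1, 0.7, -1.1]
grip_width: 0.0212
```

>>> play_rows([
  [0, 0.15, 0.1, 0, 0, 0, 0],
  [0, 0, 0.2, 0, 0, 0, 0],
  [0, 0, 0.2, 0, 0, 0, 0],
  [0, 0, 0.1, 0, 0, 0, 0],
  [0, 0, 0.05, 0, 0, 0, 0],
  [0, 0, 0, 0, 0, 0, 0],
  [0, 0, 0, 0, 0, 0, 0],
])

```text
time: 5.38
position: [0.57, -0.1163, 0.1555]
tool_rot: [-0.573, 0.415, -0.415, 0.573]
ft_force: [0.1, 0.3, -0.9]
grip_width: 0.0209
```

Run:
```python
from h import *
togo([.5669,-.1182,.125])
snap('wrist','w4'); snap('scene','s4',(220,150,420,350),3)
```

```text
t 5.3833 p [ 0.57   -0.1163  0.1555] w 0.0209 F [ 0.13  0.34 -0.9 ] az_z 18.19 q [-0.393  0.59   1.627  0.     0.924 -0.711]
[[ 3.121e-01  2.000e-04  9.500e-01]
 [-9.500e-01 -1.000e-04  3.121e-01]
 [ 1.000e-04 -1.000e+00  2.000e-04]]
tool shift units [ 0.008  0.305 -0.035]
```

View pics/w4.png

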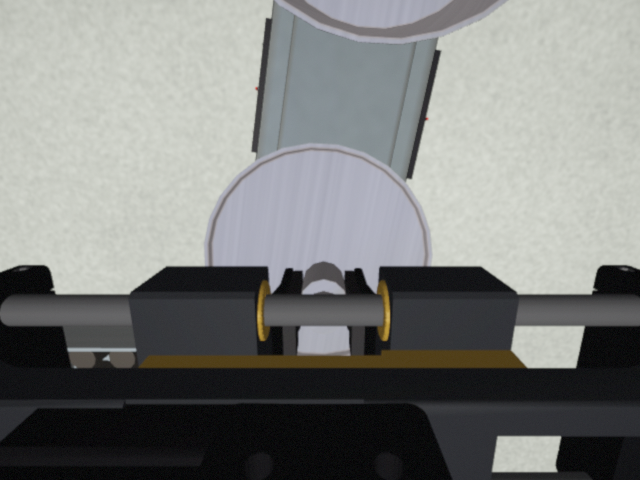

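View pics/s4.png

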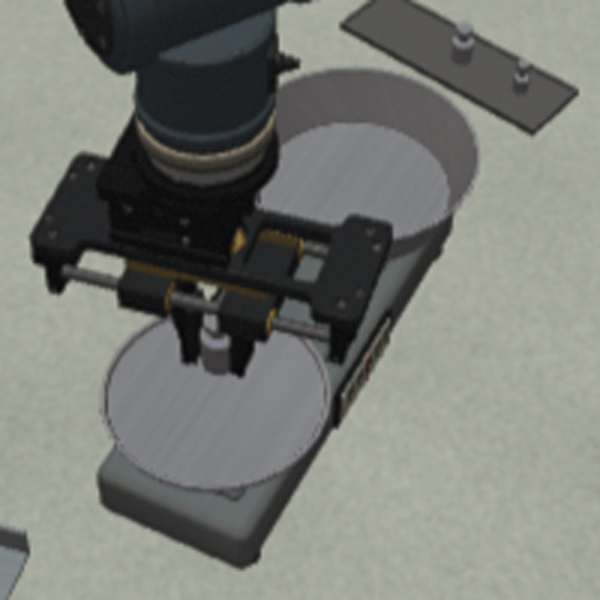

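>>> play_rows([
  [0, -0.04, 0.1, 0, 0, 0, 0],
  [0, 0, 0.1, 0, 0, 0, 0],
  [0, 0, 0.08, 0, 0, 0, 0],
  [0, 0, 0.03, 0, 0, 0, 0],
  [0, 0, 0.02, 0, 0, 0, 0],
  [0, 0, 0.02, 0, 0, 0, 0],
  [0, 0, 0.02, 0, 0, 0, 0],
  [0, 0, 0.02, 0, 0, 0, 0],
  [0, 0, 0.02, 0, 0, 0, 0],
  [0, 0, 0.02, 0, 0, 0, 0],
  [0, 0, 0, 0, 0, 0, 0],
  [0, 0, 0, 0, 0, 0, 0],
])

```text
time: 6.48
position: [0.5685, -0.1129, 0.1122]
tool_rot: [0.573, -0.415, 0.415, -0.573]
ft_force: [0.1, 0.6, -1.2]
grip_width: 0.0214
```

Run:
```python
from h import *
st()
snap('wrist','w5'); snap('scene','s5',(220,150,420,350),3)
```

```text
t 6.4833 p [ 0.5685 -0.1129  0.1122] w 0.0214 F [ 0.09  0.57 -1.2 ] az_z 18.14 q [-0.389  0.653  1.659  0.     0.829 -0.705]
[[ 3.114e-01 -1.000e-04  9.503e-01]
 [-9.503e-01  0.000e+00  3.114e-01]
 [-1.000e-04 -1.000e+00 -1.000e-04]]
```

View pics/s5.png

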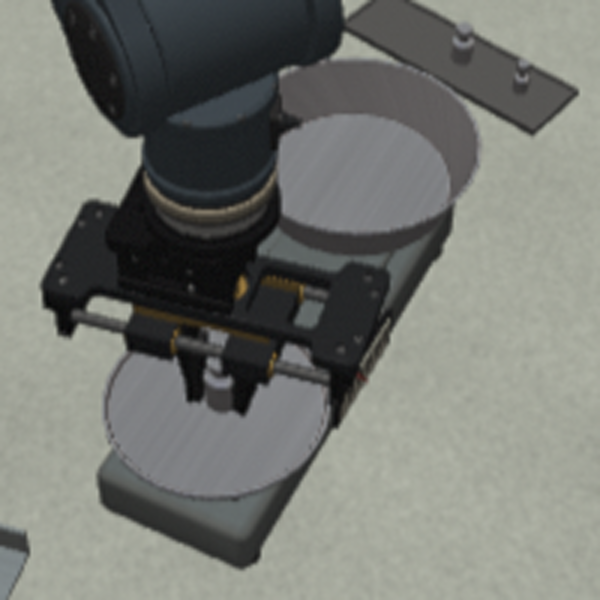

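>>> play_rows([
  [0, 0, 0.01, 0, 0, 0, 0],
  [0, 0, 0.01, 0, 0, 0, 0],
  [0, 0, 0, 0, 0, 0, 0],
  [0, 0, 0, 0, 0, 0, 0],
])

```text
time: 6.92
position: [0.5685, -0.1129, 0.1102]
tool_rot: [0.573, -0.415, 0.415, -0.573]
ft_force: [0.5, 0.4, -1.1]
grip_width: 0.0211
```

>>> play_rows([
  [0, 0, 0.01, 0, 0, 0, 0],
  [0, 0, 0.005, 0, 0, 0, 0],
  [0, 0, 0, 0, 0, 0, 0],
  [0, 0, 0, 0, 0, 0, 0],
])

```text
time: 7.25
position: [0.5686, -0.1129, 0.1098]
tool_rot: [0.573, -0.415, 0.415, -0.573]
ft_force: [-2.0, 1.0, 5.8]
grip_width: 0.021
```

>>> play_rows([
  [0.0, 0, -0.004, 0, 0, 0, 0],
  [0.28, 0, 0, 0, 0, 0, 0],
  [0.32, 0, 0, 0, 0, 0, 0],
  [0.4, 0, 0, 0, 0, 0, 0],
  [0.5, 0, 0, 0, 0, 0, 0],
  [0.5, 0, 0, 0, 0, 0, 0],
  [0.5, 0, 0, 0, 0, 0, 0],
])

```text
time: 7.83
position: [0.5686, -0.113, 0.1089]
tool_rot: [0.573, -0.415, 0.415, -0.573]
ft_force: [0.1, 0.3, 0.2]
grip_width: 0.0416
```

Run:
```python
from h import *
st()
snap('wrist','w6'); snap('scene','s6',(220,150,420,350),3)
```

```text
t 7.8333 p [ 0.5686 -0.113   0.1089] w 0.0416 F [0.07 0.29 0.25] az_z 18.14 q [-0.389  0.658  1.661  0.     0.823 -0.705]
[[ 3.114e-01 -1.000e-04  9.503e-01]
 [-9.503e-01  1.000e-04  3.114e-01]
 [-1.000e-04 -1.000e+00 -1.000e-04]]
```

View pics/s6.png

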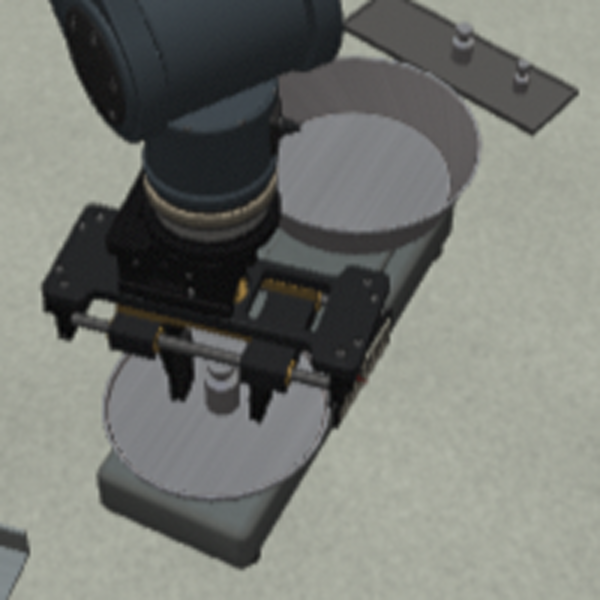

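View pics/w6.png

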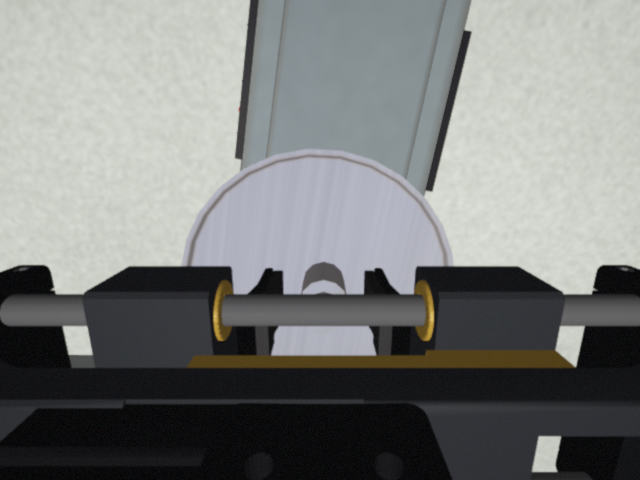

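>>> play_rows([
  [0.5, 0, -0.1, 0, 0, 0, 0],
  [0.5, 0, -0.25, 0, 0, 0, 0],
  [0.5, 0, -0.35, 0, 0, 0, 0],
  [0.5, 0, -0.3, 0, 0, 0, 0],
  [0.6, 0.1, 0, -0.15, 0, 0, 0],
  [0.6, 0.19, 0, -0.33, 0, 0, 0],
  [0.6, 0.19, 0, -0.33, 0, 0, 0],
  [0.6, 0.19, 0, -0.33, 0, 0, 0],
  [0.6, 0.19, 0, -0.33, 0, 0, 0],
  [0.6, 0.19, 0, -0.33, 0, 0, 0],
  [0.6, 0.2, 0, -0.33, 0, 0, 0],
  [0.6, 0.2, 0, -0.33, 0, 0, 0],
])

```text
time: 8.93
position: [0.3787, -0.3284, 0.21]
tool_rot: [0.573, -0.414, 0.415, -0.573]
ft_force: [1.2, -0.7, 0.4]
grip_width: 0.0522
```

>>> play_rows([
  [0.6, 0.1, 0.2, 0, 0, 0, 0],
  [0.6, 0, 0.2, 0, 0, 0, 0],
  [0.6, 0, 0, 0, 0, 0, 0],
  [0.6, 0, 0, 0, 0, 0, 0],
  [0.6, 0, 0, 0, 0, 0, 0],
])

```text
time: 9.35
position: [0.3835, -0.3366, 0.17]
tool_rot: [0.573, -0.414, 0.415, -0.573]
ft_force: [0.8, -0.3, -0.5]
grip_width: 0.0524
```

Run:
```python
from h import *
togo([.3795,-.3292,.15])
p=eyes.camera_params('wrist');snap('wrist','w7'); print(proj(p,[.3795,-.3292,.091])); snap('scene','s7');
```

```text
t 9.35 p [ 0.3835 -0.3366  0.17  ] w 0.0524 F [ 0.78 -0.31 -0.49] az_z 18.19 q [-0.94   0.49   1.795  0.     0.856 -1.257]
[[ 3.121e-01  4.000e-04  9.500e-01]
 [-9.500e-01 -5.000e-04  3.121e-01]
 [ 6.000e-04 -1.000e+00  2.000e-04]]
tool shift units [-0.083  0.2   -0.014]
[318.59950333 247.14112444]
```

View pics/w7.png

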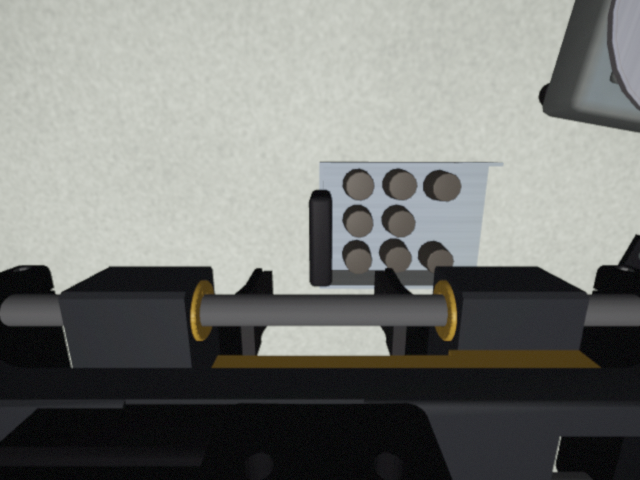

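View pics/s7.png

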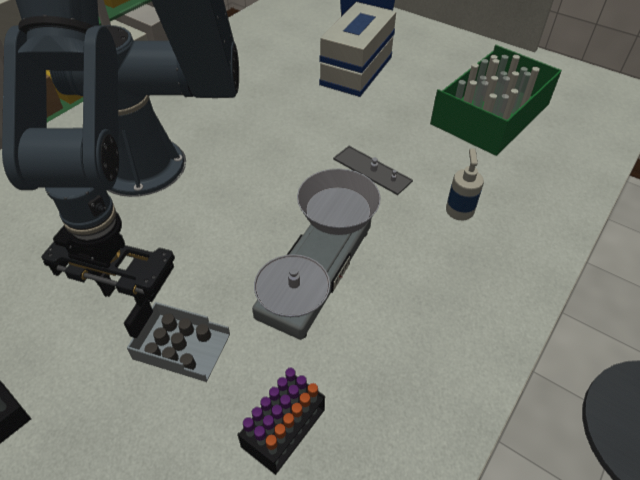

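>>> play_rows([
  [0.6, -0.06, 0.1, -0.01, 0, 0, 0],
  [0.6, -0.055, 0.2, -0.005, 0, 0, 0],
  [0.6, 0, 0.2, 0, 0, 0, 0],
  [0.6, 0, 0.2, 0, 0, 0, 0],
  [0.6, 0, 0.15, 0, 0, 0, 0],
  [0.6, 0, 0.08, 0, 0, 0, 0],
  [0.6, 0, 0, 0, 0, 0, 0],
  [0.6, 0, 0, 0, 0, 0, 0],
], grip_force=45)

```text
time: 10.12
position: [0.3786, -0.3264, 0.0766]
tool_rot: [0.573, -0.414, 0.415, -0.573]
ft_force: [0.3, 0.4, -0.7]
grip_width: 0.052
```

Run:
```python
from h import *
st(); snap('wrist','w8');snap('scene','s8',(30,200,250,390),3.5)
```

```text
t 10.1167 p [ 0.3786 -0.3264  0.0766] w 0.052 F [ 0.31  0.4  -0.68] az_z 18.19 q [-0.935  0.648  1.88  -0.     0.613 -1.253]
[[ 3.121e-01  4.000e-04  9.500e-01]
 [-9.500e-01 -5.000e-04  3.121e-01]
 [ 6.000e-04 -1.000e+00  2.000e-04]]
```

View pics/w8.png

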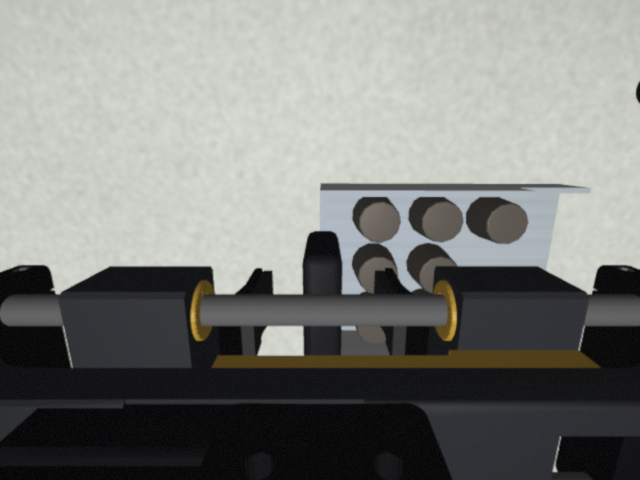

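View pics/s8.png

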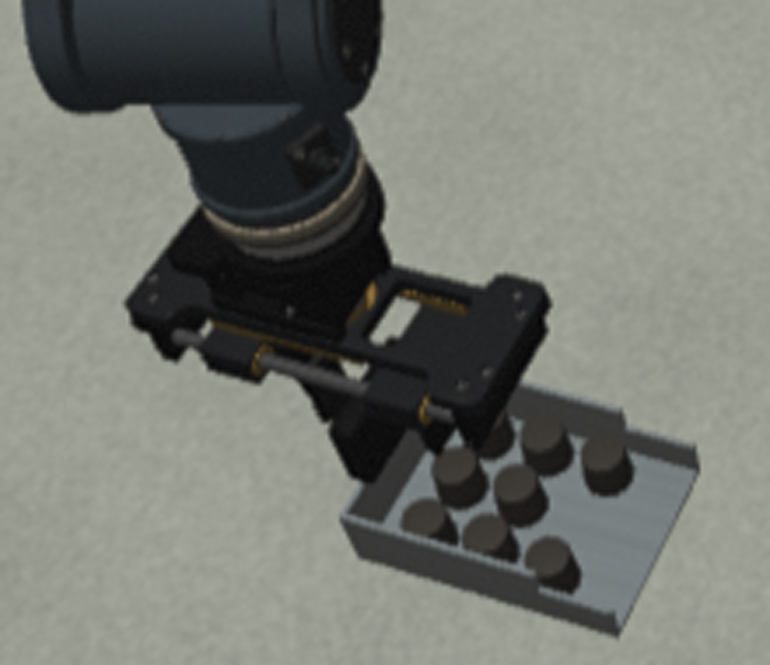

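>>> play_rows([
  [0.6, 0.02, 0, 0, 0, 0, 0],
  [0.6, 0.02, 0, 0, 0, 0, 0],
  [0.6, 0, 0, 0, 0, 0, 0],
  [0.3, 0, 0, 0, 0, 0, 0],
  [0.2, 0, 0, 0, 0, 0, 0],
  [0.1, 0, 0, 0, 0, 0, 0],
  [0.0, 0, 0, 0, 0, 0, 0],
  [0.0, 0, 0, 0, 0, 0, 0],
  [0.0, 0, 0, 0, 0, 0, 0],
  [0.0, 0, 0, 0, 0, 0, 0],
], grip_force=45)

```text
time: 11.05
position: [0.3793, -0.3301, 0.0761]
tool_rot: [-0.573, 0.415, -0.415, 0.573]
ft_force: [-0.3, 0.2, -0.4]
grip_width: 0.0157
```

>>> play_rows([
  [0, 0, -0.03, 0, 0, 0, 0],
  [0, 0, -0.06, 0, 0, 0, 0],
  [0, 0, -0.1, 0, 0, 0, 0],
  [0, 0, -0.15, 0, 0, 0, 0],
  [0, 0, -0.15, 0, 0, 0, 0],
  [0, 0, -0.15, 0, 0, 0, 0],
  [0, 0, -0.15, 0, 0, 0, 0],
  [0, 0, -0.1, 0, 0, 0, 0],
  [0, 0, -0.05, 0, 0, 0, 0],
  [0, 0, 0, 0, 0, 0, 0],
  [0, 0, 0, 0, 0, 0, 0],
])

```text
time: 11.97
position: [0.3792, -0.33, 0.1704]
tool_rot: [0.573, -0.415, 0.415, -0.573]
ft_force: [-0.5, 0.8, -3.6]
grip_width: 0.0156
```

Run:
```python
from h import *
st(); snap('wrist','w9');snap('scene','s9',(30,200,250,390),3.5)
```

```text
t 11.9667 p [ 0.3792 -0.33    0.1704] w 0.0156 F [-0.46  0.8  -3.58] az_z 18.15 q [-0.939  0.481  1.813 -0.     0.848 -1.255]
[[ 3.115e-01  1.000e-04  9.502e-01]
 [-9.502e-01 -2.000e-04  3.115e-01]
 [ 2.000e-04 -1.000e+00 -0.000e+00]]
```

View pics/w9.png

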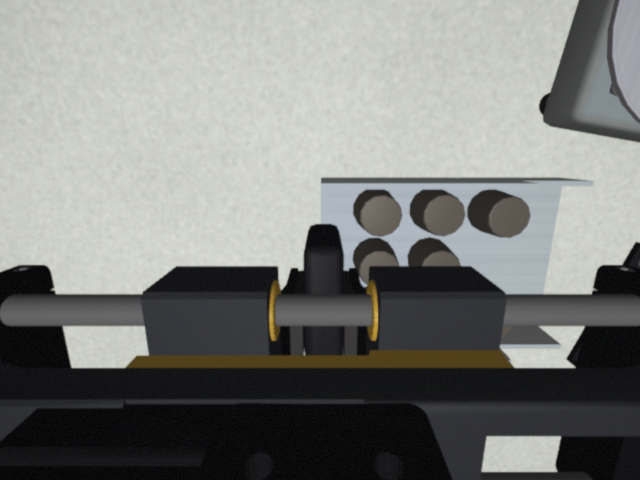

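View pics/s9.png

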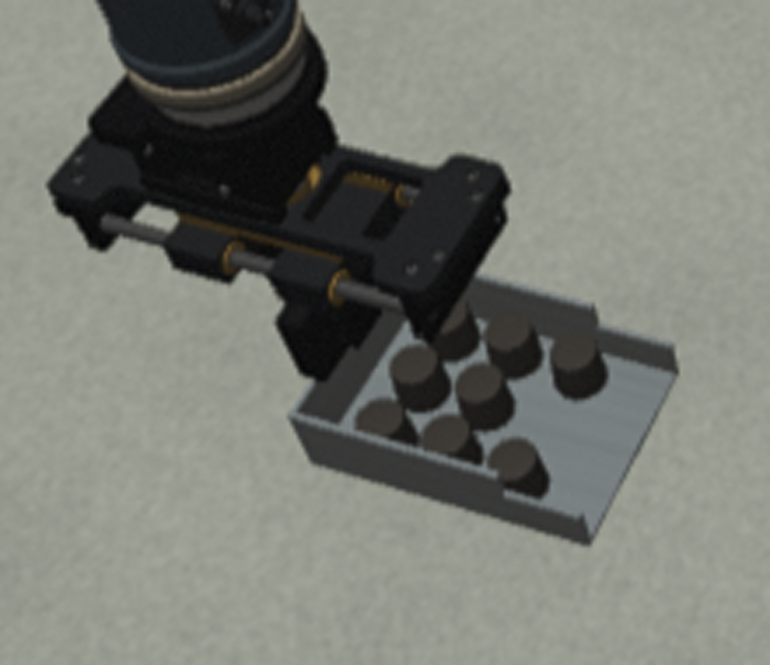

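Run:
```python
from h import *
im=cv2.imread('pics/s7_raw.png'); save(im,'s7b',(290,160,390,250),8)
t=snap('top','t10',(240,200,420,300),4)
```

```text
(no output)
```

View pics/s7b.png

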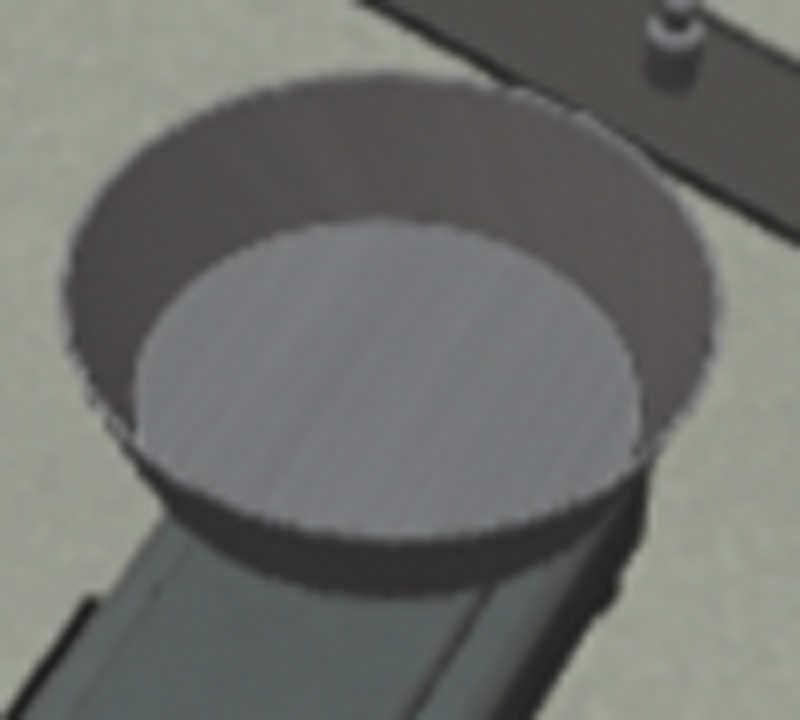

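View pics/t10.png

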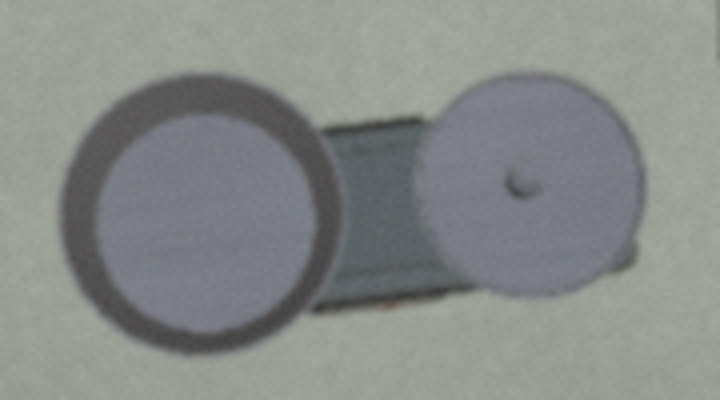

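Run:
```python
from h import *
np.set_printoptions(precision=4,suppress=True)
def circ(P):
    A=np.c_[2*P[:,:2],np.ones(len(P))]; s=np.linalg.lstsq(A,(P[:,:2]**2).sum(1),rcond=None)[0]; return s[:2],np.sqrt(s[2]+s[0]**2+s[1]**2)
pts=[(63,300),(719,310),(390,73),(400,540),(120,165),(660,170),(135,440),(640,455)]
T=lambda x,y,s,ox,oy:(x/s+ox-0.5+0.5/s,y/s+oy-0.5+.5/s)
print('scene rim',circ(np.array([onz('scene',T(x,y,8,290,160),.137) for x,y in pts])))
print('top rim',circ(np.array([onz('top',T(x,y,4,240,200),.137) for x,y in [(61,212),(342,215),(200,72),(203,354)]])))
print('top plate',circ(np.array([onz('top',T(x,y,4,240,200),.082) for x,y in [(415,185),(645,183),(530,70),(532,297)]])))
print('weight top', onz('top',T(519,180,4,240,200),.119),onz('top',T(525,182,4,240,200),.11), proj('top',[.5686,-.113,.119]), T(519,180,4,240,200))
```

```text
scene rim (array([0.5373, 0.0806]), np.float64(0.08303906075206711))
top rim (array([0.5375, 0.0804]), np.float64(0.0824795873671244))
top plate (array([ 0.5682, -0.1169]), np.float64(0.07050673189646373))
weight top [ 0.5634 -0.1062  0.119 ] [ 0.5637 -0.1108  0.11  ] [372.2648 242.5193] (369.375, 244.625)
```

>>> play_rows([
  [0, 0, -0.1, 0, 0, 0, 0],
  [0, 0, -0.2, 0, 0, 0, 0],
  [0, -0.03, -0.25, 0.01, 0, 0, 0],
  [0, -0.08, -0.2, 0.03, 0, 0, 0],
  [0, -0.14, -0.1, 0.06, 0, 0, 0],
  [0, -0.2, -0.05, 0.08, 0, 0, 0],
  [0, -0.25, 0, 0.1, 0, 0, 0],
  [0, -0.28, 0, 0.12, 0, 0, 0],
  [0, -0.28, 0, 0.12, 0, 0, 0],
  [0, -0.28, 0, 0.12, 0, 0, 0],
  [0, -0.28, 0, 0.12, 0, 0, 0],
  [0, -0.28, 0, 0.12, 0, 0, 0],
])

```text
time: 13.12
position: [0.3969, -0.1015, 0.2594]
tool_rot: [0.572, -0.416, 0.414, -0.572]
ft_force: [1.1, -0.5, -3.6]
grip_width: 0.0155
```

>>> play_rows([
  [0, -0.28, 0, 0.12, 0, 0, 0],
  [0, -0.28, 0, 0.12, 0, 0, 0],
  [0, -0.26, 0, 0.12, 0, 0, 0],
  [0, -0.22, 0, 0.1, 0, 0, 0],
  [0, -0.15, 0, 0.08, 0, 0, 0],
  [0, -0.08, 0, 0.04, 0, 0, 0],
  [0, -0.03, 0, 0.01, 0, 0, 0],
  [0, 0, 0, 0, 0, 0, 0],
  [0, 0, 0, 0, 0, 0, 0],
  [0, 0, 0, 0, 0, 0, 0],
])

```text
time: 13.95
position: [0.4131, 0.0378, 0.26]
tool_rot: [0.573, -0.415, 0.415, -0.572]
ft_force: [-0.1, 0.2, -3.7]
grip_width: 0.0155
```

Run:
```python
from h import *
togo([.406,.0375,.26]); snap('wrist','w11');snap('scene','s11',(150,80,430,300),2.8)
```

```text
t 13.95 p [0.4131 0.0378 0.26  ] w 0.0155 F [-0.14  0.17 -3.69] az_z 18.08 q [-1.790e-01  2.250e-01  1.914e+00 -1.000e-03  1.003e+00 -4.950e-01]
[[ 3.103e-01 -4.000e-04  9.506e-01]
 [-9.506e-01 -4.000e-04  3.103e-01]
 [ 2.000e-04 -1.000e+00 -5.000e-04]]
tool shift units [-0.019 -0.    -0.069]
```

View pics/s11.png

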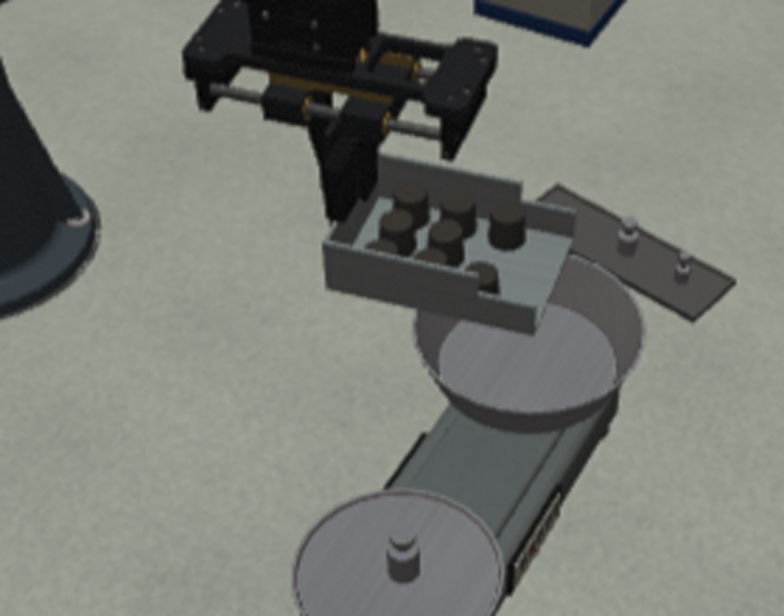

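View pics/w11.png

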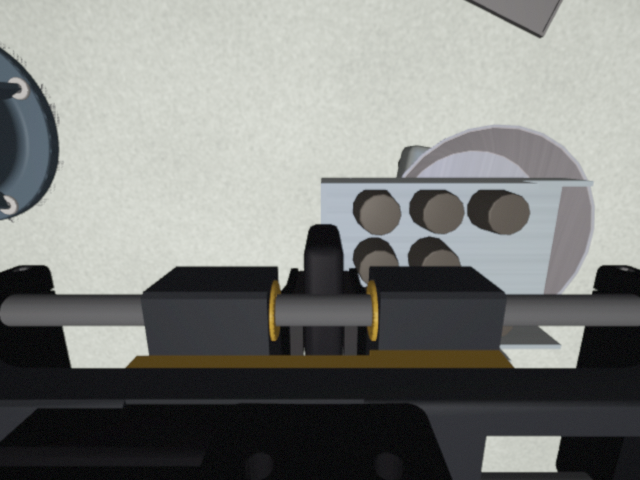

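```bash
cat > pour.py <<'E'
from h import *
C=np.array([.5374,.0805]);
def tcp(th,az,lipz,off):
    f=np.array([np.cos(az),np.sin(az)]); c,s=np.cos(th),np.sin(th)
    D=off+.1485*c-.0731*s
    return np.r_[C-f*D, lipz+.1485*s+.0731*c]
def plan(steps,lipz,off):
    """steps: list of tilt increments in units(180deg); move from present to lip pose linearly"""
    o=robot.get_obs(); M=R.from_quat(o['tool_rot']); p=o['position']; Mm=M.as_matrix()
    az=np.arctan2(-Mm[0,0]*-1, -Mm[1,0]) # x=(sin az,-cos az)
    th0=np.arcsin(-Mm[2,2]); th1=th0+sum(steps)*np.pi
    print('tilt now',np.degrees(th0),'az',np.degrees(az),'end',np.degrees(th1))
    c,s=np.cos(th0),np.sin(th0); f=np.array([np.cos(az),np.sin(az)])
    d=.1485*c-.0731*s; lz0=p[2]-.1485*s-.0731*c; off0=(C-p[:2])@f-d
    print('lip z',lz0,'off',off0,'lat',(C-p[:2])@np.array([np.sin(az),-np.cos(az)]))
    th=th0; n=len(steps); Mc=M; pc=p
    for i,u in enumerate(steps):
        k=(i+1)/n; th+=u*np.pi
        t=tcp(th,az,lz0+(lipz-lz0)*k,off0+(off-off0)*k)
        if True:
            lat=Mm[:,0]; l0=(p-t)@lat; t=t+lat*l0*(1-k)
        sh=Mc.inv().apply(t-pc)*10
        print(i,(sh).round(3),-u,'tilt',np.degrees(th).round(1),t.round(3))
        Mc=Mc*R.from_rotvec([-u*np.pi,0,0]); pc=t
E
python3 - <<'E'
from pour import *
plan([.01]+[.02]*7,.150,.040)
E
```

```text
tilt now 0.01127009958010268 az 18.054086335017185 end 27.011270099580102
lip z 0.1869378735276724 off -0.017155144124061605 lat -0.0020666503580233165
0 [-0.003 -0.    -0.048] -0.01 tilt 1.8 [0.409 0.037 0.26 ]
1 [-0.003 -0.043 -0.021] -0.02 tilt 5.4 [0.407 0.036 0.264]
2 [-0.003 -0.039 -0.018] -0.02 tilt 9.0 [0.405 0.036 0.269]
3 [-0.003 -0.035 -0.015] -0.02 tilt 12.6 [0.404 0.036 0.272]
4 [-0.003 -0.031 -0.011] -0.02 tilt 16.2 [0.404 0.036 0.276]
5 [-0.003 -0.028 -0.007] -0.02 tilt 19.8 [0.404 0.036 0.278]
6 [-0.003 -0.024 -0.003] -0.02 tilt 23.4 [0.404 0.037 0.281]
7 [-0.003 -0.021  0.002] -0.02 tilt 27.0 [0.405 0.037 0.283]
```

>>> play_rows([
  [0, -0.003, 0, -0.048, -0.01, 0, 0],
  [0, -0.003, -0.043, -0.021, -0.02, 0, 0],
  [0, -0.003, -0.039, -0.018, -0.02, 0, 0],
  [0, -0.003, -0.035, -0.015, -0.02, 0, 0],
  [0, -0.003, -0.031, -0.011, -0.02, 0, 0],
  [0, -0.003, -0.028, -0.007, -0.02, 0, 0],
  [0, -0.003, -0.024, -0.003, -0.015, 0, 0],
  [0, -0.003, -0.021, 0.002, -0.01, 0, 0],
  [0, 0, 0, 0, 0, 0, 0],
  [0, 0, 0, 0, 0, 0, 0],
])

```text
time: 14.88
position: [0.4055, 0.0382, 0.2822]
tool_rot: [0.68, -0.493, 0.319, -0.44]
ft_force: [0.1, -1.2, -2.5]
grip_width: 0.0158
```

Run:
```python
from pour import *
st(); snap('wrist','w12');snap('scene','s12',(150,80,430,300),2.8)
plan([.01]*10,.145,.04)
```

```text
t 14.8833 p [0.4055 0.0382 0.2822] w 0.0158 F [ 0.11 -1.21 -2.49] az_z 18.11 q [-0.072  0.374  1.682 -0.157  1.481 -0.343]
[[ 0.3108 -0.3898  0.8669]
 [-0.9505 -0.1274  0.2835]
 [-0.     -0.9121 -0.4101]]
tilt now 24.255510646354082 az 18.10394733125103 end 42.25551064635408
lip z 0.15484898146086656 off 0.033924765807420876 lat 0.0010630882307998979
0 [ 0.001 -0.035  0.022] -0.01 tilt 26.1 [0.408 0.039 0.285]
1 [ 0.001 -0.035  0.023] -0.01 tilt 27.9 [0.411 0.04  0.287]
2 [ 0.001 -0.035  0.023] -0.01 tilt 29.7 [0.415 0.041 0.289]
3 [ 0.001 -0.035  0.023] -0.01 tilt 31.5 [0.418 0.042 0.291]
4 [ 0.001 -0.035  0.024] -0.01 tilt 33.3 [0.422 0.043 0.292]
5 [ 0.001 -0.035  0.024] -0.01 tilt 35.1 [0.426 0.045 0.294]
6 [ 0.001 -0.035  0.024] -0.01 tilt 36.9 [0.43  0.046 0.296]
7 [ 0.001 -0.035  0.025] -0.01 tilt 38.7 [0.434 0.047 0.297]
8 [ 0.001 -0.035  0.025] -0.01 tilt 40.5 [0.438 0.048 0.298]
9 [ 0.001 -0.035  0.025] -0.01 tilt 42.3 [0.442 0.049 0.299]
```

View pics/s12.png

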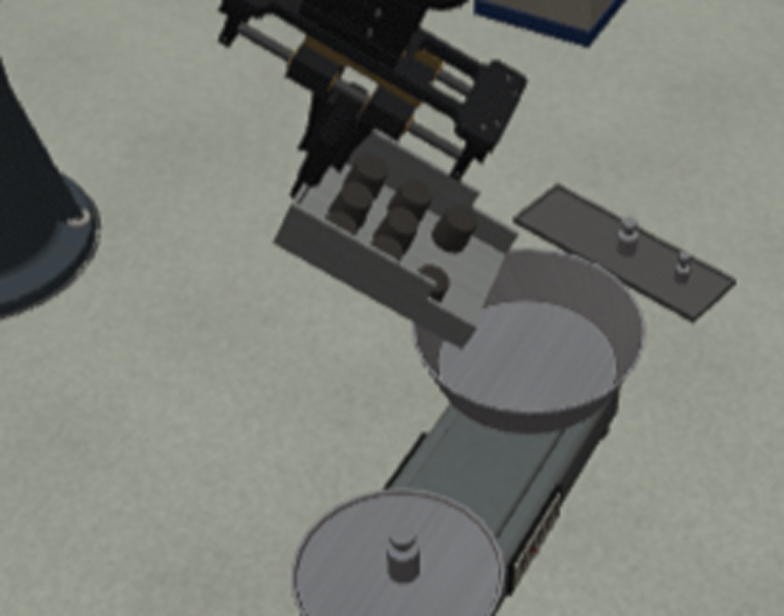

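View pics/w12.png

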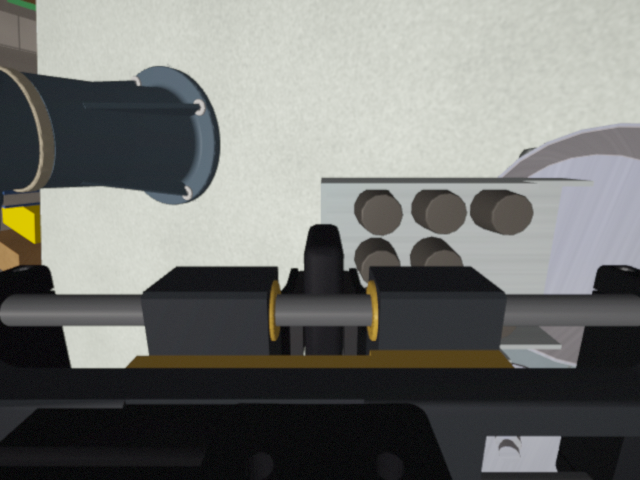

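>>> play_rows([
  [0, 0, -0.035, 0.022, -0.01, 0, 0],
  [0, 0, -0.035, 0.023, -0.01, 0, 0],
  [0, 0, -0.035, 0.023, -0.01, 0, 0],
  [0, 0, -0.035, 0.024, -0.01, 0, 0],
  [0, 0, -0.035, 0.024, -0.01, 0, 0],
  [0, 0, 0, 0, 0, 0, 0],
  [0, 0, 0, 0, 0, 0, 0],
])

```text
time: 15.57
position: [0.4224, 0.0441, 0.2924]
tool_rot: [0.712, -0.516, 0.279, -0.385]
ft_force: [-0.4, 0.0, -3.2]
grip_width: 0.0158
```

Run:
```python
from pour import *
st(); snap('scene','s13',(150,80,430,300),2.8)
plan([.01]*10,.145,.037)
```

```text
t 15.5667 p [0.4224 0.0441 0.2924] w 0.0158 F [-0.43  0.01 -3.25] az_z 18.14 q [-0.034  0.462  1.56  -0.19   1.67  -0.315]
[[ 3.113e-01 -5.209e-01  7.948e-01]
 [-9.503e-01 -1.705e-01  2.604e-01]
 [-1.000e-04 -8.364e-01 -5.481e-01]]
tilt now 33.26127376595187 az 18.130441686528908 end 51.26127376595187
lip z 0.14998498670248436 off 0.03694617578083602 lat 0.001328879766207214
0 [ 0.001 -0.042  0.026] -0.01 tilt 35.1 [0.426 0.045 0.295]
1 [ 0.001 -0.042  0.027] -0.01 tilt 36.9 [0.431 0.047 0.297]
2 [ 0.001 -0.042  0.027] -0.01 tilt 38.7 [0.435 0.048 0.298]
3 [ 0.001 -0.042  0.027] -0.01 tilt 40.5 [0.44  0.049 0.3  ]
4 [ 0.001 -0.042  0.027] -0.01 tilt 42.3 [0.444 0.051 0.301]
5 [ 0.001 -0.043  0.027] -0.01 tilt 44.1 [0.449 0.052 0.303]
6 [ 0.001 -0.043  0.027] -0.01 tilt 45.9 [0.454 0.054 0.304]
7 [ 0.001 -0.043  0.027] -0.01 tilt 47.7 [0.458 0.055 0.305]
8 [ 0.001 -0.043  0.027] -0.01 tilt 49.5 [0.463 0.056 0.306]
9 [ 0.001 -0.043  0.027] -0.01 tilt 51.3 [0.468 0.058 0.307]
```

View pics/s13.png

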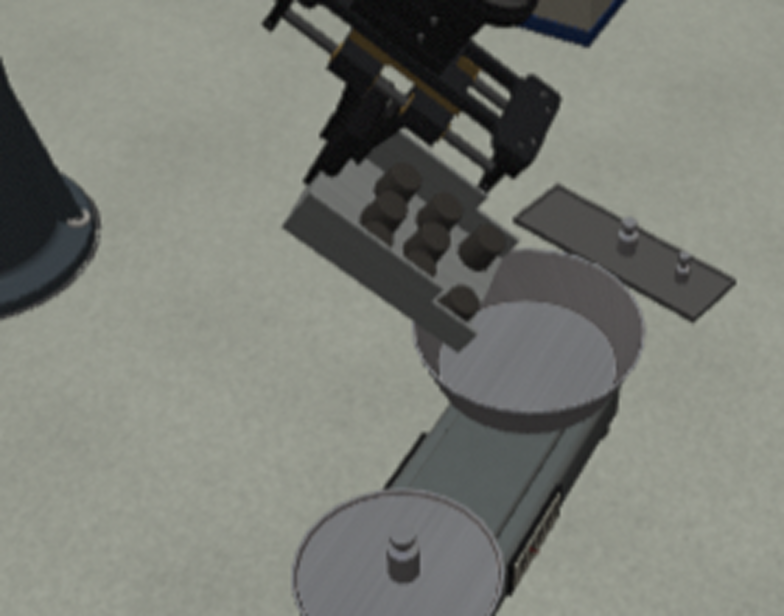

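>>> play_rows([
  [0, 0, 0, 0, 0, 0, 0],
  [0, 0, 0, 0, 0, 0, 0],
  [0, 0, 0, 0, 0, 0, 0],
])

```text
time: 15.87
position: [0.422, 0.0441, 0.2929]
tool_rot: [0.713, -0.516, 0.279, -0.385]
ft_force: [0.5, 1.4, -2.1]
grip_width: 0.0157
```

Run:
```python
from pour import *
snap('scene','s14',(150,80,430,300),2.8)
```

```text
(no output)
```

View pics/s14.png

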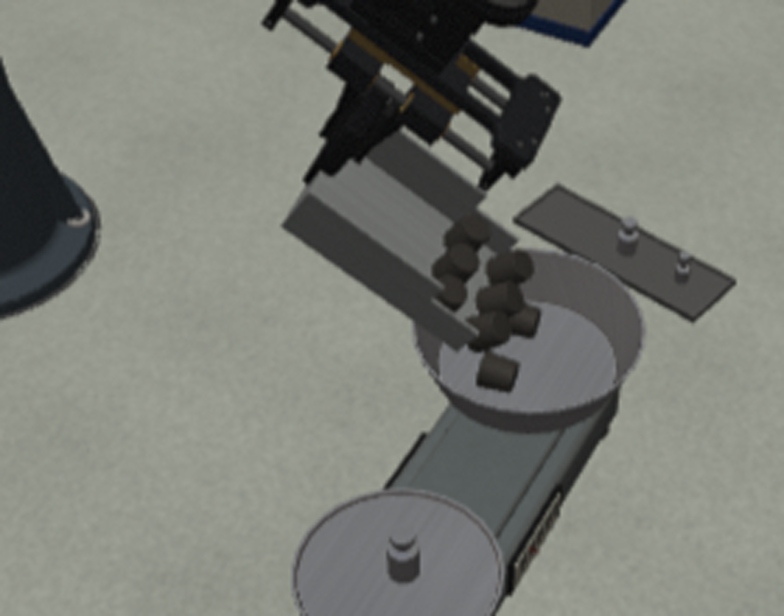

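>>> play_rows([
  [0, 0, 0, 0, 0, 0, 0],
  [0, 0, 0, 0, 0, 0, 0],
  [0, 0, 0, 0, 0, 0, 0],
  [0, 0, 0, 0, 0, 0, 0],
  [0, 0, 0, 0, 0, 0, 0],
  [0, 0, 0, 0, 0, 0, 0],
])

```text
time: 16.42
position: [0.4224, 0.0442, 0.2926]
tool_rot: [0.713, -0.516, 0.279, -0.384]
ft_force: [0.2, -0.0, -2.3]
grip_width: 0.0154
```

Run:
```python
from pour import *
st();snap('scene','s15',(150,80,430,300),2.8);snap('top','t15',(240,200,420,300),4)
```

```text
t 16.4167 p [0.4224 0.0442 0.2926] w 0.0154 F [ 0.16 -0.04 -2.25] az_z 18.15 q [-0.033  0.463  1.559 -0.19   1.671 -0.315]
[[ 0.3115 -0.5217  0.7942]
 [-0.9503 -0.171   0.2603]
 [ 0.     -0.8358 -0.5491]]
```

View pics/s15.png

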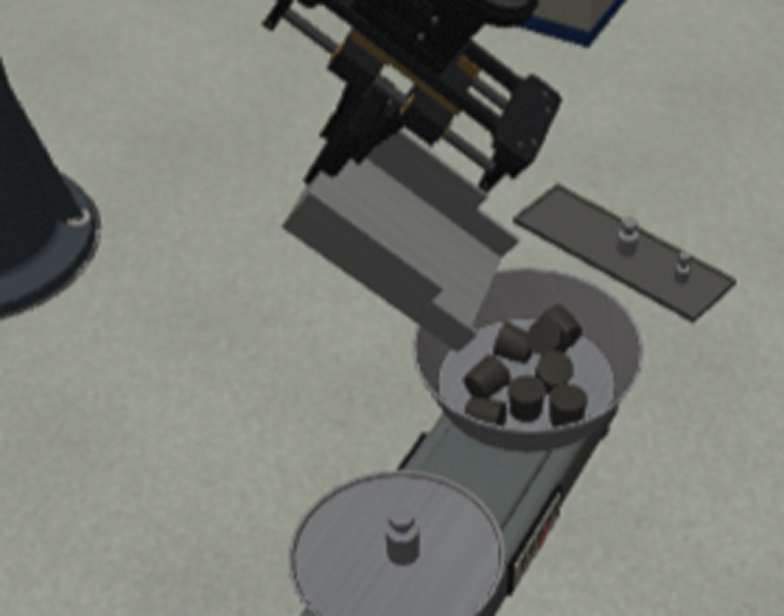

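View pics/t15.png

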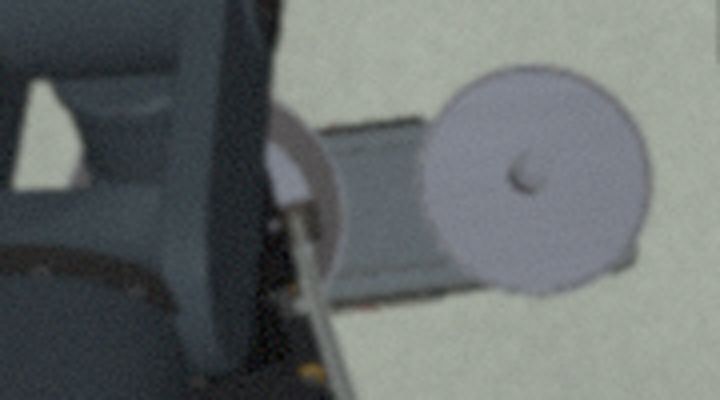

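>>> play_rows([
  [0, 0, -0.1, -0.06, 0, 0, 0],
  [0, 0, -0.16, -0.105, 0, 0, 0],
  [0, 0, -0.16, -0.105, 0, 0, 0],
  [0, 0, 0, 0, 0.015, 0, 0],
  [0, 0, 0, 0, 0.025, 0, 0],
  [0, 0, 0, 0, 0.03, 0, 0],
  [0, 0, 0, 0, 0.03, 0, 0],
  [0, 0, 0, 0, 0.03, 0, 0],
  [0, 0, 0, 0, 0.03, 0, 0],
  [0, 0, 0, 0, 0.02, 0, 0],
  [0, 0, 0, 0, 0.005, 0, 0],
  [0, 0, 0, 0, 0, 0, 0],
])

```text
time: 17.52
position: [0.4215, 0.0443, 0.3427]
tool_rot: [0.573, -0.415, 0.415, -0.572]
ft_force: [-0.4, -0.1, -1.7]
grip_width: 0.0155
```

Run:
```python
from pour import *
togo([.3793,-.330,.27])
M=R.from_quat(robot.get_obs()['tool_rot']).as_matrix();print('tilt',np.degrees(np.arcsin(-M[2,2])))
```

```text
t 17.5167 p [0.4215 0.0443 0.3427] w 0.0155 F [-0.44 -0.06 -1.74] az_z 18.1 q [-0.16   0.129  1.77  -0.     1.244 -0.476]
[[ 3.107e-01 -1.400e-03  9.505e-01]
 [-9.505e-01 -3.000e-04  3.107e-01]
 [-2.000e-04 -1.000e+00 -1.400e-03]]
tool shift units [ 3.426  0.729 -1.563]
tilt 0.07807568144933873
```

>>> play_rows([
  [0, 0.15, 0, -0.07, 0, 0, 0],
  [0, 0.25, 0, -0.12, 0, 0, 0],
  [0, 0.33, 0, -0.15, 0, 0, 0],
  [0, 0.33, 0, -0.15, 0, 0, 0],
  [0, 0.33, 0, -0.15, 0, 0, 0],
  [0, 0.33, 0, -0.15, 0, 0, 0],
  [0, 0.33, 0.1, -0.15, 0, 0, 0],
  [0, 0.33, 0.2, -0.15, 0, 0, 0],
  [0, 0.33, 0.2, -0.15, 0, 0, 0],
  [0, 0.33, 0.2, -0.15, 0, 0, 0],
  [0, 0.25, 0.2, -0.11, 0, 0, 0],
  [0, 0.136, 0.1, -0.063, 0, 0, 0],
])

```text
time: 18.52
position: [0.3806, -0.3333, 0.2398]
tool_rot: [0.572, -0.417, 0.414, -0.572]
ft_force: [-0.6, 0.2, -2.3]
grip_width: 0.0155
```

>>> play_rows([
  [0, 0, 0.2, 0, 0, 0, 0],
  [0, 0, 0.3, 0, 0, 0, 0],
  [0, 0, 0.3, 0, 0, 0, 0],
  [0, 0, 0.3, 0, 0, 0, 0],
  [0, 0, 0.2, 0, 0, 0, 0],
  [0, 0, 0.1, 0, 0, 0, 0],
  [0, 0, 0, 0, 0, 0, 0],
  [0, 0, 0, 0, 0, 0, 0],
])

```text
time: 19.18
position: [0.3816, -0.3299, 0.1025]
tool_rot: [-0.573, 0.415, -0.415, 0.573]
ft_force: [-0.6, -1.2, -1.9]
grip_width: 0.0157
```

Run:
```python
from pour import *
togo([.3793,-.330,.0765]); snap('scene','s18')
```

```text
t 19.1833 p [ 0.3816 -0.3299  0.1025] w 0.0157 F [-0.62 -1.22 -1.85] az_z 18.18 q [-0.935  0.603  1.855 -0.     0.684 -1.252]
[[ 3.120e-01 -4.000e-04  9.501e-01]
 [-9.501e-01  5.000e-04  3.120e-01]
 [-6.000e-04 -1.000e+00 -2.000e-04]]
tool shift units [-0.006  0.26  -0.022]
```

View pics/s18.png

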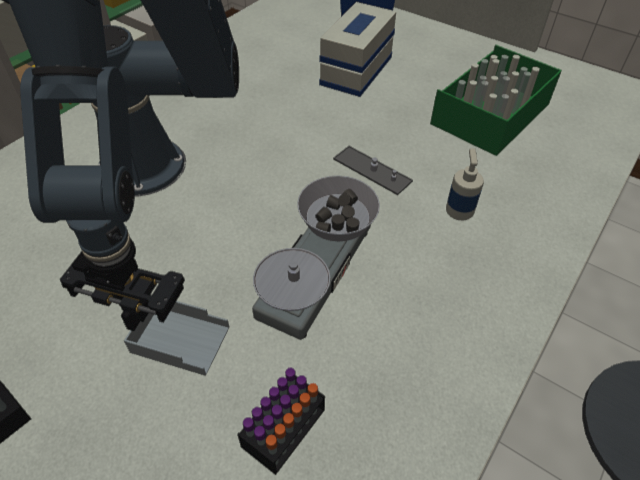

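Scoop is empty and level above its old spot, with all the stoppers in the lowered bowl. Setting it down slowly.

>>> play_rows([
  [0, 0, 0.06, 0, 0, 0, 0],
  [0, 0, 0.06, 0, 0, 0, 0],
  [0, 0, 0.05, 0, 0, 0, 0],
  [0, 0, 0.03, 0, 0, 0, 0],
  [0, 0, 0.02, 0, 0, 0, 0],
  [0, 0, 0.02, 0, 0, 0, 0],
  [0, 0, 0.02, 0, 0, 0, 0],
  [0, 0, 0, 0, 0, 0, 0],
  [0, 0, 0, 0, 0, 0, 0],
  [0, 0, 0, 0, 0, 0, 0],
])

```text
time: 20.07
position: [0.381, -0.3299, 0.0766]
tool_rot: [0.573, -0.415, 0.415, -0.573]
ft_force: [-0.9, -0.6, -1.8]
grip_width: 0.0156
```

>>> play_rows([
  [0, 0, 0.008, 0, 0, 0, 0],
  [0, 0, 0, 0, 0, 0, 0],
  [0, 0, 0, 0, 0, 0, 0],
])

```text
time: 20.32
position: [0.3811, -0.33, 0.076]
tool_rot: [0.573, -0.415, 0.415, -0.573]
ft_force: [-1.6, 0.1, 1.4]
grip_width: 0.016
```

Contact felt; release.

>>> play_rows([
  [0.22, 0, 0, 0, 0, 0, 0],
  [0.25, 0, 0, 0, 0, 0, 0],
  [0.4, 0, 0, 0, 0, 0, 0],
  [0.55, 0, 0, 0, 0, 0, 0],
  [0.55, 0, 0, 0, 0, 0, 0],
  [0.55, 0, 0, 0, 0, 0, 0],
  [0.55, 0, -0.1, 0, 0, 0, 0],
  [0.55, 0, -0.2, 0, 0, 0, 0],
  [0.55, 0, -0.3, 0, 0, 0, 0],
  [0.55, 0, -0.3, 0, 0, 0, 0],
  [0.55, 0, -0.3, 0, 0, 0, 0],
  [0.55, 0, -0.3, 0, 0, 0, 0],
])

```text
time: 21.32
position: [0.3808, -0.3294, 0.2278]
tool_rot: [0.573, -0.415, 0.415, -0.573]
ft_force: [-0.5, -1.0, -0.2]
grip_width: 0.0477
```

>>> play_rows([
  [0.55, 0, 0, -0.15, 0, 0, 0],
  [0.55, 0, 0, 0, 0, 0, 0],
  [0.55, 0, 0, 0, 0, 0, 0],
  [0.55, 0, 0, 0, 0, 0, 0],
  [0.55, 0, 0, 0, 0, 0, 0],
])

```text
time: 21.73
position: [0.3666, -0.3338, 0.2248]
tool_rot: [-0.572, 0.416, -0.414, 0.573]
ft_force: [-0.1, -0.0, -0.1]
grip_width: 0.0475
```

Run:
```python
from pour import *
st(); a=snap('scene','s19',(240,150,400,350),3); b=snap('top','t19'); save(cv2.imread('pics/s19_raw.png'),'s19f'); save(b,'t19b',(240,200,420,300),4)
```

```text
t 21.7333 p [ 0.3666 -0.3338  0.2248] w 0.0475 F [-0.09 -0.04 -0.12] az_z 18.14 q [-0.964  0.388  1.775  0.     0.981 -1.281]
[[ 3.114e-01 -1.100e-03  9.503e-01]
 [-9.503e-01  2.100e-03  3.114e-01]
 [-2.300e-03 -1.000e+00 -4.000e-04]]
```

View pics/s19.png

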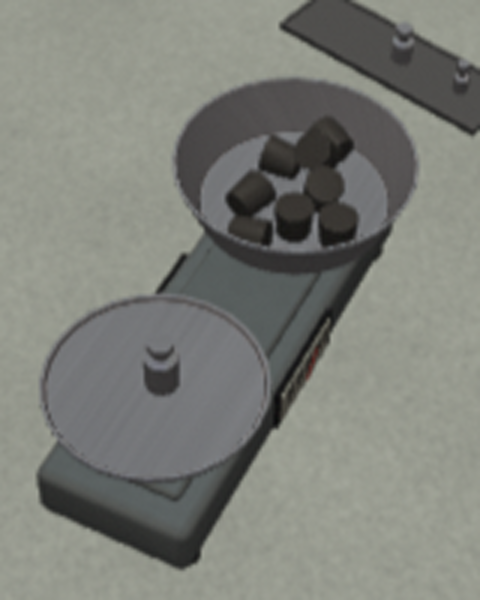

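View pics/s19f.png

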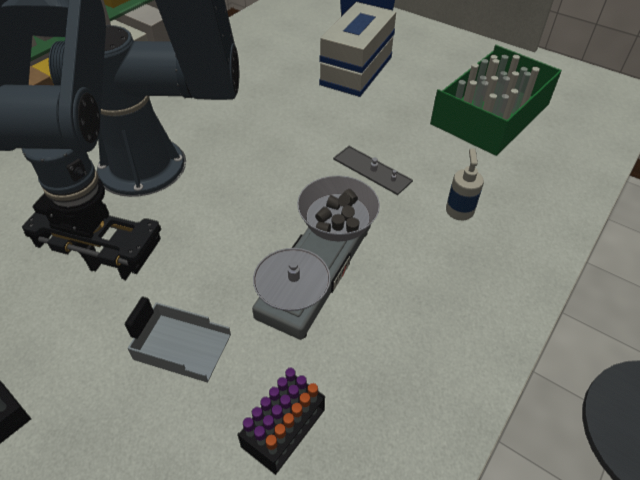

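View pics/t19b.png

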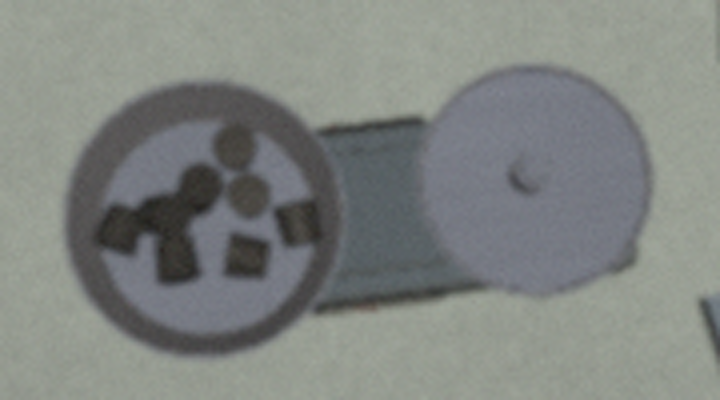

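View pics/t19.png

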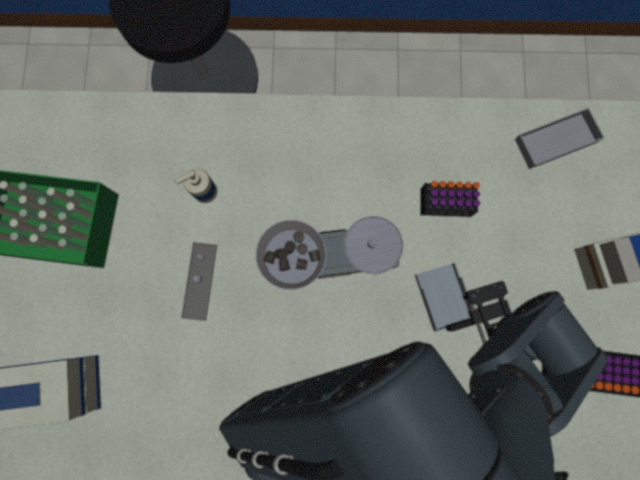

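Run:
```python
from h import *
for z in (.137,.127,.117): print(z,proj('scene',[.5374-.05,.0805+.067,z]),proj('scene',[.5374,.0805,z]))
```

```text
0.137 [336.70603259 168.41875498] [338.49242037 196.08729491]
0.127 [336.56399127 171.94776014] [338.33110803 199.60661677]
0.117 [336.42377171 175.43150405] [338.1719682  203.07854155]
```

The bowl rim moved about 7 px, which matches the full 20 mm drop onto the stop. It hasn't moved in the 5 s since the pour.

```bash
python3 -c "
from rig import ticket
print(ticket.hand_in())"
```

```text
the job is handed in; nothing more can be done
None
```

The job is done and handed in at about 22 s of the 72 s allowed; no verdict was reported.

- **Weight:** I lowered the 100 g weight onto the flat pan until the pan reached its stop, felt as about 6 N on the wrist, and then let go. It has stayed upright since.
- **Pour:** I poured the stoppers into the bowl pan at about 33° of tilt. They all slid out in one go, so all eight went in rather than just enough to tip the balance.
- **Scoop:** I set it back down empty and right way up where it had stood, then moved the gripper clear.

**Last checks:** Both overhead views show eight stoppers in the bowl, none spilled, and the weight upright. The other two weights, the rack and the bottle look unmoved. The bowl rim sits about 7 px lower in the scene view than at its highest, which matches the full 20 mm drop onto its stop. It had not moved from just after the pour to the last picture, about 5 s later.

**Disagreements:** The cameras and the arm disagreed by 3 to 8 mm on the weight's position, so I centred that grasp from the wrist camera's view of the fingers. I settled the scoop grasp between the top and wrist estimates, which differed by about 4 mm.

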